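# Click the cake carrier into the sieve station

### The job

Push the cake carrier along its slide rail until it clicks into the spring detent of the next station, the one with the sieve stand; leave it resting there clicked in, neither short of it nor run past it. Its exact place has to be felt or seen. The four cakes must stay standing on the carrier, and everything else on the bench is to be left where it is.

Things in the scene. Friction and masses are not known exactly. Their poses are not given: they have to be found in the camera images.
- rail: Low aluminium slide rail, 440 mm long, 122 mm wide. Origin: on the bench surface, on the rail's centre line abreast of the start detent. Its y axis points along the rail in the direction of travel (start to next station), z up. The rail reaches from y = -140 mm (open end) to +300 mm. Deck 12 mm above the bench; two lips, 92 mm apart, tops 31 mm above the bench, hold the carrier down.
- rail_end (a point): Middle of the inner face of the rail's end stop (36 mm high), 300 mm ahead (+y) of the rail's origin, at deck height. It lets the carrier travel 200 mm in all, past the next station.
- start_pin_box (a point): Top centre of the grey spring-pin housing of the start detent, 79 mm to the far side (+x) of the rail's origin, 36 mm above the bench, 32 x 44 mm. The next station has the same housing, clamped 100 to 150 mm further along +y; its place differs every time and is not reported: see or feel it. Black knobs stick out to 115 mm (+x); a sieve stands on a post 160 mm to +x of the rail, up to 157 mm high.
- carrier: White and steel cake carrier, 200 mm long (its y, along the rail), 100 mm wide, about 0.5 kg, captive under the lips. Origin: centre of its underside, 12 mm above the bench; axes as the rail's. At the start it is at the rail's origin, held by the start pin. To push it out of a detent takes about 13 to 18 N; between detents it slides with 1 to 5 N, or up to 10 N while its front ramp presses the station's pin back (always within the first 88 mm).
- carrier_notch (a point): Mouth of the carrier's one V notch (10 mm deep), at mid-length of its far side: 50 mm to +x of the carrier's origin, 6 mm above its underside. Spring pins click into it; then the carrier's origin is abreast of the pin. Let go within about 5 mm of a detent, the carrier is pulled in by itself. The side has a long ramp at each end, from 62 to 100 mm from the notch.
- push_face (a point): Middle of the rear face (facing -y) of the carrier's upright steel push plate: 84 mm wide, 6 mm thick, top 62 mm above the bench. This point is 95 mm behind (-y) and 35 mm above the carrier's origin, so 47 mm above the bench. The slide plate below sticks out 5 mm further back, its top 24 mm above the bench. Axes as the carrier's.
- station_pin (a joint): How far the next station's spring pin is pressed back, in m: about 0 when it is out, either in the carrier's notch (clicked in) or with no carrier beside it; about 0.008 when the carrier's flat side (within 62 mm of the notch) presses it back; in between on the ramps and the notch's flanks.
- cake1_mid (a point): Centre of a small white domed cake, 37 mm across and 20 mm high, 40 g, standing loose on the carrier's tray (tray floor 16 mm above the carrier's underside, rims 8 mm high). Its z axis is up.
- cake2_mid (a point): Centre of a small white domed cake, 37 mm across and 20 mm high, 40 g, standing loose on the carrier's tray (tray floor 16 mm above the carrier's underside, rims 8 mm high). Its z axis is up.
- cake3_mid (a point): Centre of a small white domed cake, 37 mm across and 20 mm high, 40 g, standing loose on the carrier's tray (tray floor 16 mm above the carrier's underside, rims 8 mm high). Its z axis is up.
- cake4_mid (a point): Centre of a small white domed cake, 37 mm across and 20 mm high, 40 g, standing loose on the carrier's tray (tray floor 16 mm above the carrier's underside, rims 8 mm high). Its z axis is up.
- jar_mid (a point): Amber glass jar with a steel lid, 60 mm across, 100 mm high, standing beside the rail on its far side near the start; this point is its centre. A bystander.
- cutter_mid (a point): Steel pastry cutter ring, 64 mm across, 45 mm high, standing on the robot's side of the rail; this point is its centre. A bystander.
- scraper_mid (a point): Steel dough scraper, 80 x 110 mm, 20 mm high with its black grip, lying on the robot's side of the rail; this point is near its centre, 10 mm up. A bystander.
- bowl_mid (a point): Steel mixing bowl, 140 mm across, 60 mm high, on the right; this point is on its axis, 30 mm up. A bystander.
- beaker_mid (a point): Steel beaker, 80 mm across, 100 mm high, standing on the far side of the rail beyond the next station; this point is on its axis, half-way up. A bystander.
- palette_grip (a point): Palette knife (spatula) lying on the left; this point is the middle of its handle. A bystander.
- timer_mid (a point): White kitchen timer, 50 x 75 x 30 mm, on the right; this point is its centre. A bystander.
Things that resemble listed ones, but are neither listed nor needed, are in the scene too. What is shaped like the carrier but green is not meant.

How it is judged:
At the end, for the whole second after the job is handed in: The carrier rests with its notch on the next station's spring pin: it is 85 to 165 mm beyond the start along the rail, the station's pin is out in the notch (pressed back less than 3 mm) and the carrier is still (under 10 mm/s). All four cakes stand upright (within 0.3 rad) on the carrier's tray (y of carrier in the frame of rail between 0.085 and 0.165 m and value of joint station_pin below 0.003 m and linear speed of carrier below 0.01 m/s and z of each of cake1_mid, cake2_mid, cake3_mid, cake4_mid in the frame of carrier above 0.018 m and distance between each of cake1_mid, cake2_mid, cake3_mid, cake4_mid and carrier below 0.11 m and angle between each of cake1_mid, cake2_mid, cake3_mid, cake4_mid's own z axis and vertical below 0.3 rad); the robot touches nothing.
It fails at once if a bystander on the bench was shifted by more than 30 mm (distance of any of jar_mid, cutter_mid, scraper_mid, bowl_mid, beaker_mid, palette_grip, timer_mid from where it was at the start of the episode above 0.03 m).
It also fails if it takes over 40 s, if anything falls off the work surface, if the arm or the gripper's body presses on something with over 40 N, if the wrist force passes 120 N, or if a joint passes its speed limit or range.

### The arm

A 7-joint arm with a two-finger parallel gripper is mounted at the origin on the work surface. World frame = base frame: x ahead of the robot, y to its left, z up, the work surface at z = 0. Lengths are in m, angles in rad, forces in N, time in s.
With the tool pointing down it reaches from about 0.425 to 0.875 m from the base axis. Payload 4.7 kg.
Tool frame: the origin (TCP) lies midway between the tips of the shut fingers; the grasp point (between the pads) lies 19 mm behind it; x points along the fingers, z is the direction in which the jaws open and shut, and the axes are right-handed (so a half turn about x gives the same grasp; the last joint's range is limited). The gripper opens to 87 mm and grips with 3 to 60 N. Pads are 19 mm wide; open, the fingers measure 117 mm over their backs; the gripper's body (75 mm by 190 mm) begins 51 mm behind the grasp point.
Start: joints at [1.238, 0.321, -0.07, 1.45, 0.023, 1.371, -0.057], TCP at [0.221, -0.611, 0.223] pointing down, gripper open.
Joint ranges: [-2.86, 2.86], [-0.3, 2.09], [-1.38, 1.24], [0.06, 2.45], [-1.56, 4.7], [0.09, 2.05], [-2.69, 2.69]. Speed limits (rad/s): [2.57, 2.57, 3.14, 3.14, 3.14, 3.14, 3.14].

### API

Orientations are given as a rotation vector (axis times angle).
In Python, from bench import ctrl gives the robot as it stands.
- The arm moves only by the shell command python3 -m pendant 'ROWS' [OPENING] [FORCE]. ROWS is JSON, a list of rows, each an object with "travel": the shift along the tool's x, y, z in m, a list of three; "twist": the turn about the tool's x in rad. In form: [{"travel": [x, y, z], "twist": twist}, ...]. A call has 1 to 10 rows; each row is the pose to reach, as a shift and turn from the pose measured when the call began, along the tool's axes at that moment; what a row does not reach only later rows make up. A row lasts 1/8 s, in which the tool goes at most 62.5 mm and 10.7 degrees, less where a joint would pass 70% of its speed; a pose out of reach is approached as far as the arm can. A call with a gripper value outside its range is refused whole. OPENING is the opening, from -1 (shut) to 1 (fully open), so that 0 is half open, set as the call begins (- or left out, the last holds). The fingers move at their own pace and stop on an object; FORCE is the grip in N (left out, the last holds). Time passes only in rows, so rows that repeat a pose let the fingers close. It gives the time, the measured TCP pose, the force and the opening at its end, in the units of the state.
- ctrl.get_state(): the state, without advancing time (a new reading comes with each control period).
- ctrl.get_image(name): name is "side" or "top"; returns the picture (420x560x3 uint8, red, green, blue); there is no depth.
- ctrl.camera_model(name): a dict with "K" (3x3 intrinsics, pixels), "rvec" (rotation vector, rad) and "tvec" (3), from world to camera coordinates, as OpenCV has them. Camera axes: x right, y down, z forward; pixel columns grow to the right and rows downward; lengths in m; the calibration is good to about 2 mm. A picture is of the moment at which its call begins. camera_model takes no time and is no camera call.
- ctrl.close_job(): hands the job in, once; it reports no verdict.
The state is a dict: "time": time; "joint_positions": joint angles; "qd": joint speeds; "joint_torque": joint torques, N m; "position": TCP position; "tool_rot": TCP orientation; "ft_force": force on the tool from outside, world axes, zero at the start; "torque": the same for the moment, N m; "grip_width": opening from 0.0 (shut) to 1.0 (fully open).
Only numpy, scipy, OpenCV 4.12 (cv2) and the standard library are available. Lean on these libraries where they do the work, as an engineer would, in place of code of your own. Each camera call takes 0.05 s, during which the arm holds its last target.

## Working session

There is one attempt and no reset: what is moved stays moved. The work goes in short steps, Python scripts to look and compute and a shell command to move; the robot and the scene stay as the last step left them, time stands still between calls to the robot, and variables do not carry over. Pictures are saved under pics/ and viewed, and the job is handed in when it is done.

```bash
mkdir -p pics; ls; python3 - <<'E'
from bench import ctrl
import cv2
s=ctrl.get_state();print({k:s[k] for k in ('time','position','tool_rot','ft_force','grip_width')})
for n in('side','top'):
    print(n,ctrl.camera_model(n)); cv2.imwrite(f'pics/{n}0.png',ctrl.get_image(n)[:,:,::-1])
E
```

```text
pics
{'time': 0.0, 'position': array([ 0.22068286, -0.61081855,  0.22146449]), 'tool_rot': array([ 0.9510916 ,  1.35517638, -0.94944543]), 'ft_force': array([ 0.06771022, -0.08626511,  0.54817141]), 'grip_width': 1.0002001467199684}
side {'K': array([[520.24977018,   0.        , 274.24219311],
       [  0.        , 520.24977018, 204.96668025],
       [  0.        ,   0.        ,   1.        ]]), 'rvec': array([ 0.23794083, -2.76613232,  1.34358242]), 'tvec': array([0.50900897, 0.16395245, 1.69513062])}
top {'K': array([[463.58648566,   0.        , 284.66450754],
       [  0.        , 463.58648566, 213.23734186],
       [  0.        ,   0.        ,   1.        ]]), 'rvec': array([ 2.18944763, -2.14066912,  0.10030402]), 'tvec': array([-0.09968774,  0.53813584,  1.25657076])}
```

View pics/side0.png

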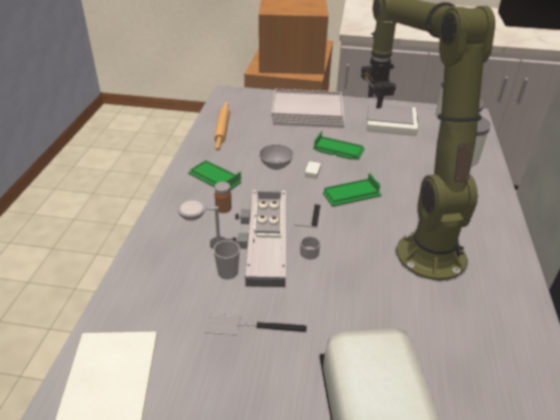

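View pics/top0.png

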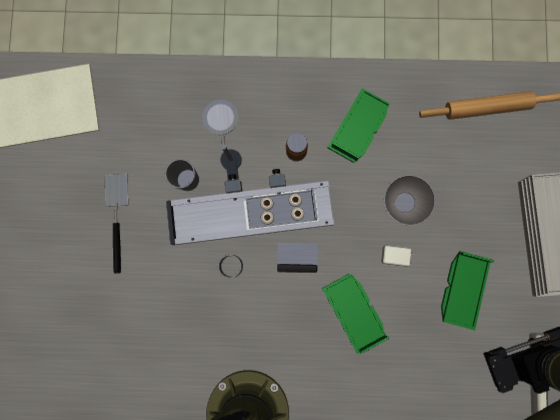

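The candidates for the carrier in the top view are green look-alikes at (358,125), (355,313) and (467,290), and the white/steel one with 4 cakes on the rail at (281,210). By the description I choose the last one and check it in a close crop.

```bash
cat > h.py <<'E'
import numpy as np, cv2
from bench import ctrl
def cam(n):
    m=ctrl.camera_model(n); R=cv2.Rodrigues(np.array(m['rvec']))[0]; return np.array(m['K']),R,np.array(m['tvec'])
def ray(n,u,v,z):
    K,R,t=cam(n); d=R.T@np.linalg.inv(K)@np.array([u,v,1.]); c=-R.T@t
    return c+d*(z-c[2])/d[2]
def proj(n,p):
    K,R,t=cam(n); q=K@(R@np.array(p)+t); return q[:2]/q[2]
E
python3 - <<'E'
import cv2
a=cv2.imread('pics/top0.png')[160:260,160:345]; cv2.imwrite('pics/ctop.png',cv2.resize(a,None,fx=4.3,fy=4.3,interpolation=2))
a=cv2.imread('pics/side0.png')[175:295,200:340]; cv2.imwrite('pics/cside.png',cv2.resize(a,None,fx=5,fy=5,interpolation=2))
from h import *
s=ctrl.get_state()
R=cv2.Rodrigues(np.array(s['tool_rot']))[0];print(R)
E
```

```text
[[-6.54495572e-04  9.40455366e-01  3.39916572e-01]
 [ 1.57798754e-03  3.39917193e-01 -9.40454046e-01]
 [-9.99998541e-01 -7.91388916e-05 -1.70650115e-03]]
```

View pics/ctop.png

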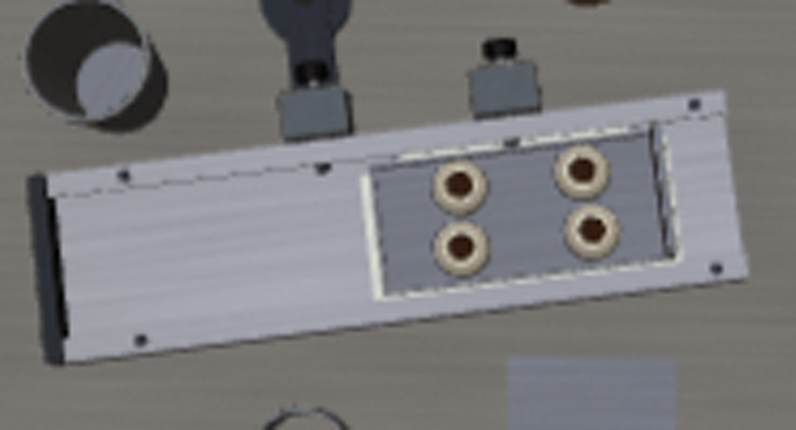

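View pics/cside.png

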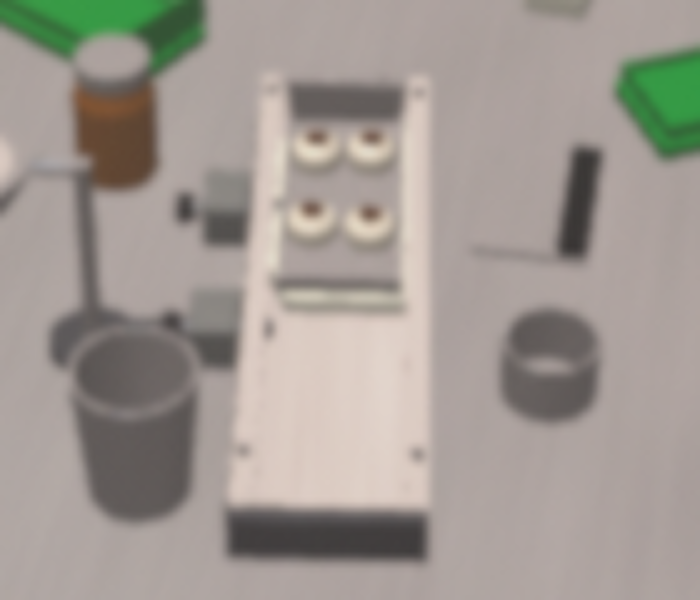

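```bash
python3 - <<'E'
from h import *
from scipy.optimize import least_squares
c=lambda x,y:(x/4.3+160-.4,y/4.3+160-.4)
sd=lambda x,y:(x/5+200-.4,y/5+175-.4)
obs=[('top',c(723,91),(.061,-.14,.031)),('top',c(747,277),(-.061,-.14,.031)),('top',c(46,176),(.061,.30,.036)),('top',c(65,362),(-.061,.30,.036)),
('side',sd(265,74),(.061,-.14,.031)),('side',sd(430,75),(-.061,-.14,.031)),('side',sd(228,512),(.061,.30,.036)),('side',sd(428,512),(-.061,.30,.036)),
('top',c(505,88),(.079,0,.036))]
def w(p,l):
    a=p[2];return np.array([p[0]+np.cos(a)*l[0]-np.sin(a)*l[1],p[1]+np.sin(a)*l[0]+np.cos(a)*l[1],l[2]])
f=lambda p:np.concatenate([proj(n,w(p,l))-np.array(u) for n,u,l in obs])
r=least_squares(f,[.6,-.1,0],loss='soft_l1');p=r.x;print(p,np.rad2deg(p[2]));print(f(p).reshape(-1,2).round(1))
def loc(q):
    a=p[2];d=q[:2]-p[:2];return np.array([np.cos(a)*d[0]+np.sin(a)*d[1],-np.sin(a)*d[0]+np.cos(a)*d[1]])*1000
for nm,n,u,z in [('start box','top',c(505,88),.036),('stn box','top',c(315,114),.036),('mark s','top',c(512,143),.031),('mark n','top',c(322,168),.031),('side startbox','side',sd(228,187),.036),('side stn','side',sd(216,310),.036),('plate top L','top',c(655,125),.062),('plate top R','top',c(675,260),.062),('side plate topL','side',sd(290,85),.062),('cutter','top',(231,266),.045),('scraper','top',(297,268),.02),('jar','top',(297,140),.1)]:
    q=ray(n,*u,z);print(nm,q.round(3),loc(q).round(1))
a=p[2]
for l in [(0,-.095,.047),(0,-.14,.03),(0,-.095,.062)]: print(l,w(p,l))
E
```

```text
[ 0.55200542 -0.07561127  0.14766613] 8.460645998805557
[[-0.   0.1]
 [ 0.3  0.3]
 [-0.4 -0.2]
 [-0.4  0.4]
 [-0.5  0. ]
 [-0.3  0.6]
 [-0.4 -1.6]
 [ 0.2 -0.7]
 [-0.2  0.4]]
start box [ 0.631 -0.064  0.036] [80.  -0.6]
stn box [0.612 0.057 0.036] [ 78.5 122.9]
mark s [ 0.596 -0.07   0.031] [44.6 -0.6]
mark n [0.577 0.052 0.031] [ 43.9 122.9]
side startbox [ 0.629 -0.066  0.036] [77.8 -1.6]
side stn [0.611 0.06  0.036] [ 78.  125.9]
plate top L [ 0.605 -0.16   0.062] [ 40.1 -91.4]
plate top R [ 0.52  -0.174  0.062] [-46.  -92.7]
side plate topL [ 0.603 -0.155  0.062] [ 38.3 -86.1]
cutter [0.392 0.054 0.045] [-139.2  151.6]
scraper [ 0.39  -0.125  0.02 ] [-167.1  -24.9]
jar [ 0.729 -0.117  0.1  ] [168.8 -66.5]
(0, -0.095, 0.047) [ 0.56598278 -0.1695774   0.047     ]
(0, -0.14, 0.03) [ 0.57260363 -0.21408767  0.03      ]
(0, -0.095, 0.062) [ 0.56598278 -0.1695774   0.062     ]
```

The chosen carrier is confirmed: white/steel, four cakes, push plate on the right, dark end stop on the left. The station housing at about (233,187) puts the next pin about 123 mm ahead. The lip mark agrees with that, and the rougher side view gives 126. I'll move to a point above and behind the push plate, with the fingers shut and turned across the rail.

```bash
python3 -m pendant '[{"travel":[0,0.047,-0.026],"twist":-0.137},{"travel":[0,0.094,-0.053],"twist":-0.274},{"travel":[0,0.14,-0.079],"twist":-0.412},{"travel":[0,0.187,-0.105],"twist":-0.549},{"travel":[0,0.234,-0.132],"twist":-0.686},{"travel":[0,0.281,-0.158],"twist":-0.823},{"travel":[0,0.327,-0.184],"twist":-0.96},{"travel":[0,0.374,-0.211],"twist":-1.098},{"travel":[0,0.421,-0.237],"twist":-1.235},{"travel":[0,0.468,-0.263],"twist":-1.372}]' -1
cat >> h.py <<'E'
P=np.array([0.55200542,-0.07561127,0.14766613])
def loc(q,p=P):
    a=p[2];d=np.array(q)[:2]-p[:2];return np.array([np.cos(a)*d[0]+np.sin(a)*d[1],-np.sin(a)*d[0]+np.cos(a)*d[1],q[2]])*1000
def st():
    s=ctrl.get_state();R=cv2.Rodrigues(np.array(s['tool_rot']))[0];a=P[2]
    ey=np.array([-np.sin(a),np.cos(a),0]);ex=np.array([np.cos(a),np.sin(a),0])
    F=np.array(s['ft_force'])
    print('t',s['time'],'loc',loc(s['position']).round(1),'F rail',(F@ex).round(1),(F@ey).round(1),F[2].round(1),'w',round(s['grip_width'],3))
    print('tool x,y,z in rail:',np.round([[R[:,i]@e for e in (ex,ey,[0,0,1])] for i in range(3)],3).tolist())
E
python3 -c "
from h import *
st()"
```

```text
time: 1.35
position: [0.5721, -0.2032, 0.2216]
tool_rot: [-0.118, 1.569, 0.121]
ft_force: [0.3, -0.2, -0.2]
grip_width: 0.014
t 1.35 loc [   1.1 -129.1  221.6] F rail 0.2 -0.2 -0.2 w 0.014
tool x,y,z in rail: [[-0.001, 0.002, -1.0], [-0.005, 1.0, 0.002], [1.0, 0.005, -0.001]]
```

```bash
python3 -m pendant '[{"travel":[0.04,0,-0.001],"twist":0},{"travel":[0.09,0,-0.001],"twist":0},{"travel":[0.135,0,-0.001],"twist":0},{"travel":[0.165,0,-0.001],"twist":0},{"travel":[0.178,0,-0.001],"twist":0},{"travel":[0.178,0,-0.001],"twist":0}]'
python3 -c "
from h import *
st()
a=ctrl.get_image('top')[140:280,160:360];cv2.imwrite('pics/t1.png',cv2.resize(a,None,fx=4,fy=4,interpolation=2)[:,:,::-1])
a=ctrl.get_image('side')[150:300,200:340];cv2.imwrite('pics/s1.png',cv2.resize(a,None,fx=4,fy=4,interpolation=2)[:,:,::-1])"
```

```text
time: 2.1
position: [0.5705, -0.2029, 0.0432]
tool_rot: [-0.118, 1.57, 0.121]
ft_force: [0.7, -0.2, -0.6]
grip_width: 0.005
t 2.1 loc [  -0.4 -128.6   43.2] F rail 0.7 -0.3 -0.6 w 0.005
tool x,y,z in rail: [[-0.002, 0.002, -1.0], [-0.004, 1.0, 0.002], [1.0, 0.004, -0.002]]
```

View pics/s1.png

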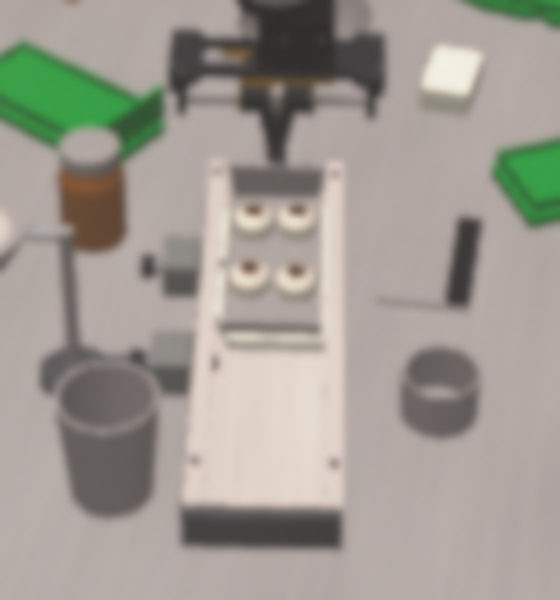

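View pics/t1.png

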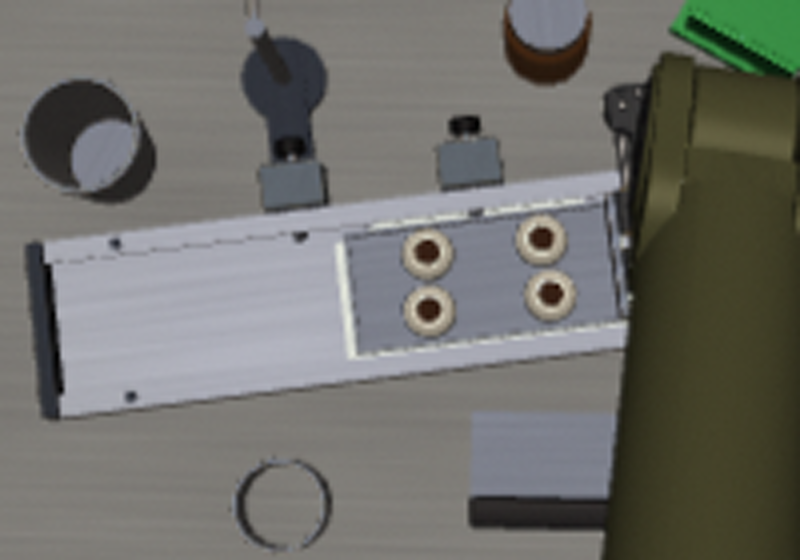

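The fingers (side crop about (278,150)) are centred behind the plate and everything is undisturbed. I'll approach slowly until I feel contact.

```bash
python3 -m pendant '[{"travel":[0,0.006,0],"twist":0},{"travel":[0,0.012,0],"twist":0},{"travel":[0,0.016,0],"twist":0},{"travel":[0,0.019,0],"twist":0},{"travel":[0,0.021,0],"twist":0},{"travel":[0,0.023,0],"twist":0},{"travel":[0,0.025,0],"twist":0}]'
python3 -c "
from h import *
st()"
```

```text
time: 3.08
position: [0.5684, -0.1807, 0.045]
tool_rot: [-0.12, 1.566, 0.117]
ft_force: [1.8, -6.1, -2.6]
grip_width: 0.006
t 3.075 loc [   0.8 -106.4   45. ] F rail 0.8 -6.3 -2.6 w 0.006
tool x,y,z in rail: [[0.002, -0.002, -1.0], [-0.003, 1.0, -0.002], [1.0, 0.003, 0.002]]
```

Contact (6 N) with the TCP at rail y = -106.4, so the notch should be on the station pin when the TCP is near +17. Next I'll push out of the start detent, gently.

```bash
python3 -m pendant '[{"travel":[0,0.003,0],"twist":0},{"travel":[0,0.005,0],"twist":0},{"travel":[0,0.007,0],"twist":0},{"travel":[0,0.009,0],"twist":0},{"travel":[0,0.011,0],"twist":0},{"travel":[0,0.014,0],"twist":0},{"travel":[0,0.017,0],"twist":0},{"travel":[0,0.021,0],"twist":0},{"travel":[0,0.025,0],"twist":0},{"travel":[0,0.029,0],"twist":0}]'
python3 -c "
from h import *
st()"
```

```text
time: 4.32
position: [0.564, -0.1517, 0.0452]
tool_rot: [-0.121, 1.566, 0.117]
ft_force: [-1.2, -2.6, 1.7]
grip_width: 0.006
t 4.325 loc [  0.7 -77.   45.2] F rail -1.6 -2.4 1.7 w 0.006
tool x,y,z in rail: [[0.002, -0.002, -1.0], [-0.004, 1.0, -0.002], [1.0, 0.004, 0.002]]
```

```bash
python3 -m pendant '[{"travel":[0,0.004,0],"twist":0},{"travel":[0,0.009,0],"twist":0},{"travel":[0,0.015,0],"twist":0},{"travel":[0,0.021,0],"twist":0},{"travel":[0,0.027,0],"twist":0},{"travel":[0,0.033,0],"twist":0},{"travel":[0,0.039,0],"twist":0},{"travel":[0,0.045,0],"twist":0},{"travel":[0,0.05,0],"twist":0},{"travel":[0,0.054,0],"twist":0}]'
python3 -c "
from h import *
st()
a=ctrl.get_image('side')[150:300,200:340];cv2.imwrite('pics/s2.png',cv2.resize(a,None,fx=4,fy=4,interpolation=2)[:,:,::-1])"
```

```text
time: 5.58
position: [0.5559, -0.0972, 0.0452]
tool_rot: [-0.121, 1.566, 0.118]
ft_force: [0.8, -2.7, 1.6]
grip_width: 0.004
t 5.575 loc [  0.7 -22.   45.2] F rail 0.4 -2.8 1.6 w 0.004
tool x,y,z in rail: [[0.002, -0.002, -1.0], [-0.005, 1.0, -0.002], [1.0, 0.005, 0.002]]
```

View pics/s2.png

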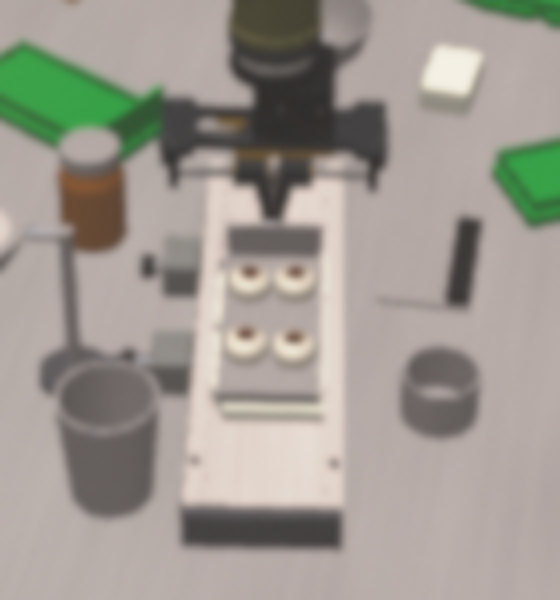

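The carrier, at about 84 mm, slides easily with all cakes standing (crop (248,278), (293,278), (245,343), (292,345)). I'll go closer, then creep.

```bash
python3 -m pendant '[{"travel":[0,0.004,0],"twist":0},{"travel":[0,0.008,0],"twist":0},{"travel":[0,0.012,0],"twist":0},{"travel":[0,0.016,0],"twist":0},{"travel":[0,0.02,0],"twist":0},{"travel":[0,0.023,0],"twist":0},{"travel":[0,0.026,0],"twist":0},{"travel":[0,0.028,0],"twist":0},{"travel":[0,0.03,0],"twist":0}]'
python3 -c "
from h import *
st()"
```

```text
time: 6.75
position: [0.5504, -0.0657, 0.0447]
tool_rot: [-0.12, 1.567, 0.121]
ft_force: [-0.7, 0.2, 0.1]
grip_width: 0.006
t 6.75 loc [-0.1 10.1 44.7] F rail -0.7 0.4 0.1 w 0.006
tool x,y,z in rail: [[0.0, 0.0, -1.0], [-0.006, 1.0, 0.0], [1.0, 0.006, 0.0]]
```

The force went to zero with the TCP at 10, so it may already have clicked in ahead of the fingers. I'll look.

```bash
python3 -c "
from h import *
st()
i=ctrl.get_image('side');cv2.imwrite('pics/s3raw.png',i[:,:,::-1])
a=i[190:300,225:315];cv2.imwrite('pics/s3.png',cv2.resize(a,None,fx=5.4,fy=5.4,interpolation=2)[:,:,::-1])
a=ctrl.get_image('top')[140:280,160:360];cv2.imwrite('pics/t3.png',cv2.resize(a,None,fx=4,fy=4,interpolation=2)[:,:,::-1])"
```

```text
t 6.75 loc [-0.1 10.1 44.7] F rail -0.7 0.4 0.1 w 0.006
tool x,y,z in rail: [[0.0, 0.0, -1.0], [-0.006, 1.0, 0.0], [1.0, 0.006, 0.0]]
```

View pics/s3.png

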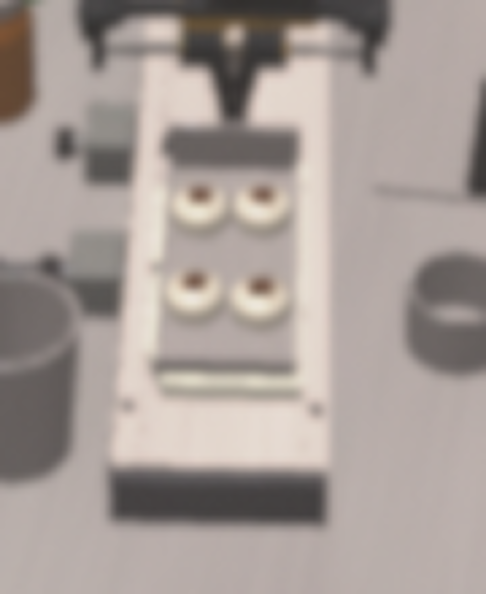

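View pics/t3.png

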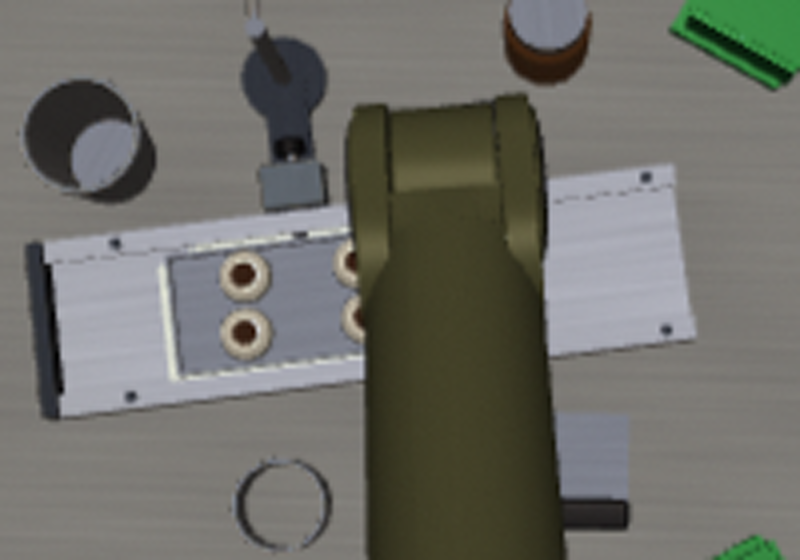

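By eye the front wall moved (341,240) → (163,263) in the top crop, against a mark spacing of (476,213) → (300,236). So the carrier is at the station within a millimetre or so. I'll measure that precisely.

```bash
python3 - <<'E'
from h import *
a=cv2.imread('pics/t1.png');b=cv2.imread('pics/t3.png')
for nm,(x0,y0,x1,y1),z in [('wall',(325,230,375,365),.036),('cakes',(395,220,460,345),.048)]:
    r=cv2.matchTemplate(b,a[y0:y1,x0:x1],cv2.TM_CCOEFF_NORMED);_,s,_,m=cv2.minMaxLoc(r)
    c0=np.array([(x0+x1)/2,(y0+y1)/2]);c1=np.array(m)+[(x1-x0)/2,(y1-y0)/2]
    q=[loc(ray('top',160+c[0]/4,140+c[1]/4,z)) for c in(c0,c1)]
    print(nm,round(s,3),c1-c0,(q[1]-q[0]).round(1))
# pin marks on lip: template match of start mark vs station mark (same in t1)
r=cv2.matchTemplate(a,a[203:222,462:492],cv2.TM_CCOEFF_NORMED)
sub=r[215:240,270:300];_,s,_,m=cv2.minMaxLoc(sub);d=np.array([m[0]+270-462,m[1]+215-203]);print('mark',s,d)
q=[loc(ray('top',160+x/4,140+y/4,.031)) for x,y in((477,212),(477+d[0],212+d[1]))];print((q[1]-q[0]).round(1))
# housings
r=cv2.matchTemplate(a[100:230,230:360],a[138:186,436:506],cv2.TM_CCOEFF_NORMED);_,s,_,m=cv2.minMaxLoc(r);d=np.array([m[0]+230-436,m[1]+100-138])
q=[loc(ray('top',160+x/4,140+y/4,.036)) for x,y in((470,162),(470+d[0],162+d[1]))];print('box',s,d,(q[1]-q[0]).round(1))
E
python3 -m pendant '[{"travel":[0,0.002,0],"twist":0},{"travel":[0,0.004,0],"twist":0},{"travel":[0,0.006,0],"twist":0},{"travel":[0,0.008,0],"twist":0},{"travel":[0,0.008,0],"twist":0}]'
python3 -c "
from h import *
st()"
```

```text
wall 0.967 [-179.   22.] [  0.3 123.9   0. ]
cakes 0.96 [-184.   23.] [1.000e-01 1.263e+02 0.000e+00]
mark 0.7660812139511108 [-175   22]
[ -0.  122.2   0. ]
box 0.6478812098503113 [-175   22] [-1.00e-01  1.22e+02  0.00e+00]
time: 7.48
position: [0.5495, -0.0586, 0.0448]
tool_rot: [-0.121, 1.567, 0.12]
ft_force: [0.4, -2.0, -1.3]
grip_width: 0.001
t 7.475 loc [ 0.1 17.2 44.8] F rail 0.1 -2.0 -1.3 w 0.001
tool x,y,z in rail: [[0.001, -0.001, -1.0], [-0.006, 1.0, -0.001], [1.0, 0.006, 0.001]]
```

Travel is 123.9 mm and the pin spacing is 122–123 mm. Contact comes again at TCP 17.2, as expected. Now a gentle feel: a clicked-in carrier should resist about 8 N.

```bash
python3 -m pendant '[{"travel":[0,0.001,0],"twist":0},{"travel":[0,0.002,0],"twist":0},{"travel":[0,0.003,0],"twist":0},{"travel":[0,0.003,0],"twist":0}]'
python3 -c "
from h import *
st()"
```

```text
time: 7.98
position: [0.5495, -0.0581, 0.0449]
tool_rot: [-0.122, 1.566, 0.116]
ft_force: [1.5, -7.3, -1.9]
grip_width: 0.003
t 7.975 loc [ 0.  17.7 44.9] F rail 0.4 -7.4 -1.9 w 0.003
tool x,y,z in rail: [[0.001, -0.004, -1.0], [-0.004, 1.0, -0.004], [1.0, 0.004, 0.001]]
```

It holds 7.4 N with only 0.5 mm of give, well above sliding friction, so it is clicked in. I'll back off and lift.

```bash
python3 -m pendant '[{"travel":[0,-0.006,0],"twist":0},{"travel":[0,-0.02,0],"twist":0},{"travel":[0,-0.035,0],"twist":0},{"travel":[-0.03,-0.04,0],"twist":0},{"travel":[-0.08,-0.06,0],"twist":0},{"travel":[-0.13,-0.1,0],"twist":0},{"travel":[-0.17,-0.14,0],"twist":0},{"travel":[-0.18,-0.19,0],"twist":0},{"travel":[-0.18,-0.22,0],"twist":0},{"travel":[-0.18,-0.22,0],"twist":0}]'
python3 -c "
from h import *
st()
a=ctrl.get_image('top')[140:280,160:360];cv2.imwrite('pics/t4.png',cv2.resize(a,None,fx=4,fy=4,interpolation=2)[:,:,::-1])
cv2.imwrite('pics/s4.png',ctrl.get_image('side')[:,:,::-1])
b=cv2.imread('pics/t4.png');a=cv2.imread('pics/t1.png')
r=cv2.matchTemplate(b,a[230:365,325:375],cv2.TM_CCOEFF_NORMED);m=cv2.minMaxLoc(r);print(m[1],m[3][0]-325,m[3][1]-230)
"
```

```text
time: 9.22
position: [0.5813, -0.2795, 0.2251]
tool_rot: [-0.118, 1.567, 0.111]
ft_force: [-0.6, -0.5, -0.2]
grip_width: 0.003
t 9.225 loc [  -1.  -206.   225.1] F rail -0.7 -0.4 -0.2 w 0.003
tool x,y,z in rail: [[0.0, -0.004, -1.0], [0.002, 1.0, -0.004], [1.0, -0.002, 0.0]]
0.9670193195343018 -179 22
```

View pics/t4.png

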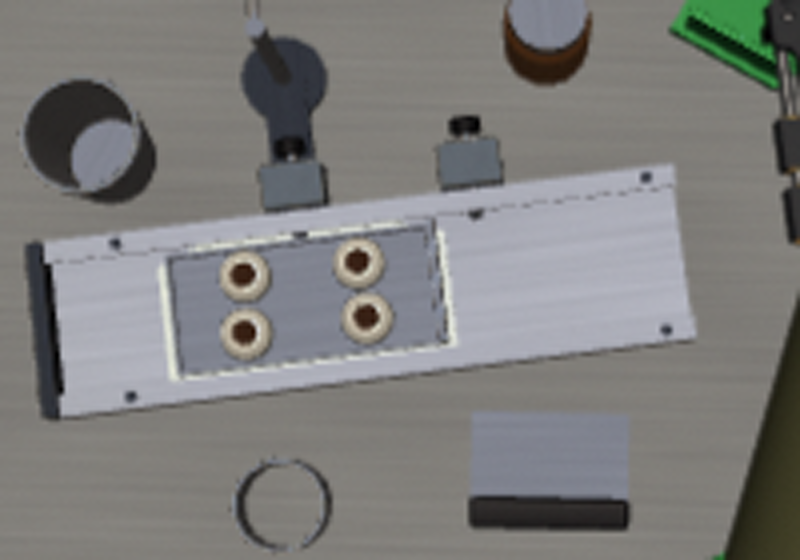

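View pics/s4.png

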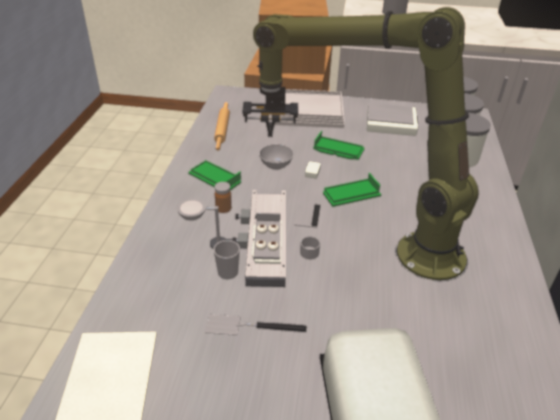

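The carrier is abreast of the station pin (mark at (300,236) in the crop) and unmoved by the retreat. The four cakes are upright, the bystanders are in place and the arm is clear. Handing in.

```bash
python3 -c "
from bench import ctrl
print(ctrl.close_job())"
```

```text
the job is handed in; nothing more can be done
None
```

I pushed the carrier out of the start detent and along the rail with the shut fingers until it clicked in at the sieve-stand station, then backed the arm away and handed the job in at about 9.3 s.

**Position:** The front wall of the carrier had moved 123.9 mm. The pin spacing, from the housings and lip marks in the top view, measured 122–123 mm. The side view gave a rougher 126–127 mm.

**Click:** The push force fell to zero just before the station. Contact came again at the finger position I had predicted, and the carrier then held 7.4 N with only 0.5 mm of give. I could not read the pin joint directly, so the click is inferred from these.

**Cakes and bench:** After the retreat the carrier had not moved, all four cakes stood upright and the bystanders looked unmoved. The two front cakes, which I measured, slid about 2 mm forward on the tray. The gripper touched nothing, with force near zero.

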